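# Set the pivot screw of the commutator tester

## Task

Pull the drawer of the green test box right out to its stop. Then turn the knurled thumbscrew on top of the pivot stand clockwise until it seats in the commutator's arbor, back it off a quarter turn so that the commutator can spin, and finish still gripping the thumbscrew in that position, so that I can nip up its locknut. Leave the other things on the bench where they are.

Things in the scene. Friction and masses are not known exactly. Their poses are not given: they have to be found in the camera images.
- test_box: The test box, fixed to the bench: low green sheet-steel case, 300 mm deep (x), 320 wide (y), 140 high, closed on top. Origin: middle of the front's bottom edge, at bench height. Its own -x axis points out of the front, roughly towards the robot; the drawer slides out that way. The drawer's green front panel (318 mm wide, 12 thick, top 136 mm above the bench) covers the front.
- drawer (a joint): How far the drawer is out, in m: 0 shut, 0.160 at its stop. It may start up to 20 mm ajar, slides against about 3 N plus 6 N per m/s, and stays where it is left. Sides 45 mm high. The pivot stand with the commutator and thumbscrew is fixed inside; the case's top hides it until the drawer is out.
- drawer_handle (a point): Middle of the drawer's bar handle: a level round steel bar 12 mm thick, 120 mm long, parallel to the front panel, its centre 42 mm in front of the panel (36 mm free behind the bar) and 112 mm above the bench, with a 10 mm thick stem to the panel at each end. It moves with the drawer.
- pivot_screw (a joint): Turn of the thumbscrew in rad: 0 seated, negative when backed off; it grows as the screw turns clockwise seen from above. It starts 2.4 to 3.9 rad short of its seat, turns against a steady friction of about 0.06 N m, stays where it is left, and comes to a hard stop at the seat. It sinks 2 mm per full turn.
- thumbscrew: The thumbscrew's head: round knurled steel knob, 32 mm across, 22 high, upright axis, slot across its top. Origin: on the axis at half its height, 119 mm above the bench when seated; z up. Midway across the drawer, 80 mm behind the front panel's inner face. Below it: 11 mm thread, 19 mm locknut (turns with it), then the stand's bridge, 28 by 112 mm, its top 18 mm below the head's underside.
- spare_commutator: Bystander: a spare copper commutator without an arbor, 52 mm across its foot, 42 across its bars and 30 high, standing on the bench beside the drawer's path. Origin: centre of its underside.
- steel_sleeve: Bystander: a plain steel sleeve 48 mm across and 55 mm high standing on the bench beside the drawer. Origin: centre of its underside.
- spanner: Bystander: an open-ended steel spanner 170 mm long lying on the bench beside the drawer. Origin: near its middle, on the bench.

How it is judged:
By the outcome, as a careful person would: the job done as asked, in the order asked, and still so for the second after the job is handed in, while the arm keeps its last pose, push and grip.
It also fails if it takes over 70 s, if anything falls off the work surface, if the arm or the gripper's body presses on something with over 40 N, if the wrist force passes 120 N, or if a joint passes its speed limit or range.

## Robot

A 6-joint arm with a two-finger parallel gripper is mounted at the origin on the work surface. World frame = base frame: x ahead of the robot, y to its left, z up, the work surface at z = 0. Lengths are in m, angles in rad, forces in N, time in s.
With the tool pointing down it reaches from about 0.35 to 0.975 m from the base axis. Payload 4.9 kg.
Tool frame: the origin (TCP) lies at the very end of the fingers, on their centre line; the grasp point (between the pads) lies 19 mm behind it; z points along the fingers, y is the line along which they close (so a half turn about z gives the same grasp; the last joint's range is limited). The gripper opens to 85 mm and grips with 20 to 120 N. Pads are 22 mm wide; open, the fingers measure 114 mm over their backs; the gripper's body (76 mm by 85 mm) begins 54 mm behind the grasp point. The pads swing forward as they close: fully open they stand 13 mm farther back than shut.
Start: joints at [-1.241, 0.053, 1.613, -0, 1.476, -0.119], TCP at [0.271, -0.563, 0.231] pointing down, gripper open.
Joint ranges: [-3.01, 3.01], [-1.01, 2.22], [0.06, 2.58], [-1.02, 4.17], [0.09, 2.62], [-3.14, 3.14]. Speed limits (rad/s): [2.57, 2.57, 3.14, 3.14, 3.14, 3.14].

## Interface

Orientations are given as a unit quaternion [x, y, z, w].
In Python, from station import get_obs, capture, camera_info, sign_off, spot_in, trace gives the robot as it stands. The module is installed in compiled form; this text tells all that it offers.
- The arm moves only by the shell command python3 -m inch 'ROWS'. ROWS is JSON, a list of rows, each an object with "travel": the shift along the tool's x, y, z in cm, a list of three; "roll": the turn about the tool's z in rad; "fingers": the closure, from 0 (fully open) to 1 (shut). A call has 1 to 10 rows; each row is the pose to reach, as a shift and turn from the pose commanded when the call began, along the tool's axes at that moment; what a row does not reach only later rows make up. A row lasts 1/12 s, in which the tool goes at most 41.7 mm and 7.16 degrees, less where a joint would pass 70% of its speed; a pose out of reach is approached as far as the arm can. A call with a gripper value outside its range is refused whole. The fingers move at their own pace and stop on an object; the grip force is fixed at half the most. Time passes only in rows, so rows that repeat a pose let the fingers close. It gives the time, the measured TCP pose, the force, the opening and the grip force at its end, in the units of the state.
- get_obs(): the state, without advancing time (a new reading comes with each control period).
- capture(name): name is "scene" or "top" or "wrist"; returns the picture (384x512x3 uint8, red, green, blue); there is no depth.
- camera_info(name): a dict with "camera_matrix" (3x3 intrinsics, pixels), "position" and "rotation" of the camera in the world. Camera axes: x right, y down, z forward; pixel columns grow to the right and rows downward; lengths in m; the calibration is good to about 2 mm. A picture is of the moment at which its call begins: read the wrist's pose just before it. camera_info takes no time and is no camera call; for the wrist camera it gives the pose at the moment of the call.
- sign_off(): hands the job in; it is judged then, once.
Trained networks look in the newest picture that a camera, given by its name, has taken for a name from the list of things; names that differ only in an ending like _2 or _b are one class to them, and where a whole thing is asked for, a point or a joint stands for the part that bears it (a point fixed in the world has none). Each returns a list of dicts, best first, with "confidence" (0 to 1); they miss things now and then, are a little off and sometimes report something else, mostly with a low value. They report only what shows in the picture. A call takes as long as a camera call.
- spot_in(camera, label): "centre" ([x, y, z] in m, in world coordinates, good to about 4 mm: the middle of the surface that is visible of it).
- trace(camera, label): "mask" (384x512 bool, what is visible of it).
The state is a dict: "clock": time; "joint_positions": joint angles; "joint_velocities": joint speeds; "effort": joint torques, N m; "tcp_pos": TCP position; "ee_rot": TCP orientation; "ft_force": force on the tool from outside, world axes, zero at the start; "wrist_torque": the same for the moment, N m; "opening": opening from 0.0 (shut) to 1.0 (fully open); "finger_force": force on a finger pad.
Only numpy, scipy, OpenCV 4.12 (cv2) and the standard library are available. Lean on these libraries where they do the work, as an engineer would, in place of code of your own. Each camera call takes 0.05 s, during which the arm holds its last target. There are 200 camera calls.

## Working session

There is one attempt and no reset: what is moved stays moved. The work goes in short steps, Python scripts to look and compute and a shell command to move; the robot and the scene stay as the last step left them, time stands still between calls to the robot, and variables do not carry over. Pictures are saved under pics/ and viewed, at most 10 in all, crops included, and the job is handed in when it is done.

```bash
mkdir -p pics; python3 - <<'E'
from station import *
import cv2,numpy as np
o=get_obs();print({k:np.round(v,3) for k,v in o.items()})
for c in("scene","top"):
    im=capture(c);cv2.imwrite(f"pics/{c}0.png",im[:,:,::-1])
    for l in("drawer_handle","test_box","spare_commutator","steel_sleeve","spanner","thumbscrew"):
        r=spot_in(c,l);print(c,l,[(np.round(d["centre"],3),round(d["confidence"],2)) for d in r[:2]])
E
```

```text
{'clock': np.float64(0.0), 'joint_positions': array([-1.241,  0.053,  1.614,  0.   ,  1.476, -0.119]), 'joint_velocities': array([-0.   , -0.   ,  0.001,  0.   , -0.   , -0.   ]), 'effort': array([ 0.0000e+00, -3.9368e+01, -3.7018e+01, -0.0000e+00,  7.0000e-03,
        0.0000e+00]), 'tcp_pos': array([ 0.271, -0.562,  0.23 ]), 'ee_rot': array([ 0.975,  0.223, -0.   , -0.001]), 'ft_force': array([-0.121,  0.764, -0.63 ]), 'wrist_torque': array([0.034, 0.008, 0.077]), 'finger_force': np.float64(0.0), 'opening': np.float64(0.997)}
scene drawer_handle [(array([0.688, 0.113, 0.086]), 0.91)]
scene test_box [(array([0.792, 0.082, 0.14 ]), 0.74)]
scene spare_commutator [(array([0.6  , 0.397, 0.025]), 0.75)]
scene steel_sleeve [(array([0.697, 0.361, 0.037]), 0.56)]
scene spanner [(array([ 0.529, -0.129,  0.007]), 0.59)]
scene thumbscrew []
top drawer_handle [(array([0.675, 0.097, 0.089]), 0.72)]
top test_box [(array([0.806, 0.053, 0.138]), 0.81)]
top spare_commutator [(array([0.601, 0.385, 0.028]), 0.7)]
top steel_sleeve [(array([0.701, 0.356, 0.041]), 0.93)]
top spanner [(array([ 0.527, -0.133,  0.006]), 0.75)]
top thumbscrew []
```

```bash
python3 -c "
import cv2,numpy as np
cv2.imwrite('pics/both0.png',cv2.resize(np.vstack([cv2.imread('pics/scene0.png'),cv2.imread('pics/top0.png')]),(400,600)))"
```

```text
(no output)
```

View pics/both0.png

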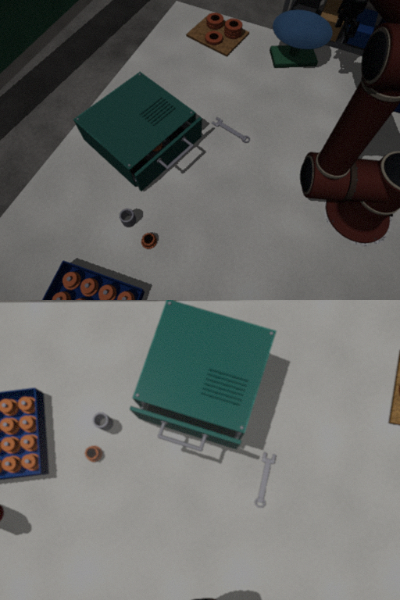

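The pictures show the green box turned by about 15°, with its drawer ajar and the handle facing the robot. The spanner is right of the drawer's path, and the sleeve and spare commutator are to its left. Next I'll get the box's yaw and the handle position.

```bash
cat > h.py <<'E'
from station import *
import cv2,numpy as np
def ground(c,uv,z,info=None):
    i=info or camera_info(c);K=np.array(i["camera_matrix"]);R=np.array(i["rotation"]);p=np.array(i["position"])
    uv=np.atleast_2d(uv).astype(float)
    d=(R@np.linalg.inv(K)@np.c_[uv,np.ones(len(uv))].T).T
    return p+d*((z-p[2])/d[:,2])[:,None]
def proj(c,P,info=None):
    i=info or camera_info(c);K=np.array(i["camera_matrix"]);R=np.array(i["rotation"]);p=np.array(i["position"])
    q=(K@R.T@(np.atleast_2d(P)-p).T).T
    return q[:,:2]/q[:,2:]
E
python3 - <<'E'
from h import *
im=capture("top")
for l in("test_box","drawer_handle","drawer"):
    r=trace("top",l)
    if not r: print(l,"none");continue
    m=r[0]["mask"];ys,xs=np.nonzero(m);print(l,r[0]["confidence"],m.sum(),xs.min(),xs.max(),ys.min(),ys.max())
    z=.14 if l=="test_box" else .112
    w=ground("top",np.c_[xs,ys],z)[:,:2].astype(np.float32)
    rc=cv2.minAreaRect(w);print(rc,cv2.boxPoints(rc).round(3).tolist())
    c,_=cv2.findContours(m.astype(np.uint8),0,2);im=im.copy();cv2.drawContours(im,c,-1,(255,0,0) if l=="test_box" else (255,255,0),1)
cv2.imwrite("pics/top1.png",cv2.resize(im[0:210,150:370,::-1],None,fx=2.8,fy=2.8,interpolation=cv2.INTER_CUBIC))
print(camera_info("top")["position"])
E
```

```text
test_box 0.73 23799 166 352 0 192Traceback (most recent call last):
  File "<stdin>", line 8, in <module>
  File "h.py", line 6, in ground
    d=(R@np.linalg.inv(K)@np.c_[uv,np.ones(len(uv))].T).T
       ~^~~~~~~~~~~~~~~~~
ValueError: matmul: Input operand 1 has a mismatch in its core dimension 0, with gufunc signature (n?,k),(k,m?)->(n?,m?) (size 3 is different from 4)
```

Rotation is a quaternion.

```bash
sed -i 's/R=np.array(i\["rotation"\])/R=Rot.from_quat(i["rotation"]).as_matrix()/; 2a from scipy.spatial.transform import Rotation as Rot' h.py
python3 - <<'E'
from h import *
im=capture("top")
for l in("test_box","drawer_handle"):
    r=trace("top",l)
    if not r: print(l,"none");continue
    m=r[0]["mask"];ys,xs=np.nonzero(m);print(l,r[0]["confidence"],m.sum(),xs.min(),xs.max(),ys.min(),ys.max())
    z=.14 if l=="test_box" else .112
    w=ground("top",np.c_[xs,ys],z)[:,:2].astype(np.float32)
    rc=cv2.minAreaRect(w);print(rc,cv2.boxPoints(rc).round(3).tolist())
    c,_=cv2.findContours(m.astype(np.uint8),0,2);im=im.copy();cv2.drawContours(im,c,-1,(255,0,0) if l=="test_box" else (255,255,0),1)
cv2.imwrite("pics/top1.png",cv2.resize(im[0:210,150:370,::-1],None,fx=2.8,fy=2.8,interpolation=cv2.INTER_CUBIC))
print(camera_info("top")["position"])
E
```

```text
test_box 0.81 23866 167 353 0 193
((0.8002645969390869, 0.05839136242866516), (0.32124555110931396, 0.383553147315979), 72.4164047241211) [[0.5690000057220459, -0.03700000047683716], [0.9350000023841858, -0.15299999713897705], [1.031999945640564, 0.15399999916553497], [0.6660000085830688, 0.26899999380111694]]
drawer_handle 0.69 3558 166 307 132 192
((0.6618360280990601, 0.10603805631399155), (0.3224029541015625, 0.08619095385074615), 72.27542114257812) [[0.5720000267028809, -0.03400000184774399], [0.6539999842643738, -0.061000000685453415], [0.7519999742507935, 0.2460000067949295], [0.6700000166893005, 0.27300000190734863]]
[0.50427593 0.03655061 0.98775022]
```

View pics/top1.png

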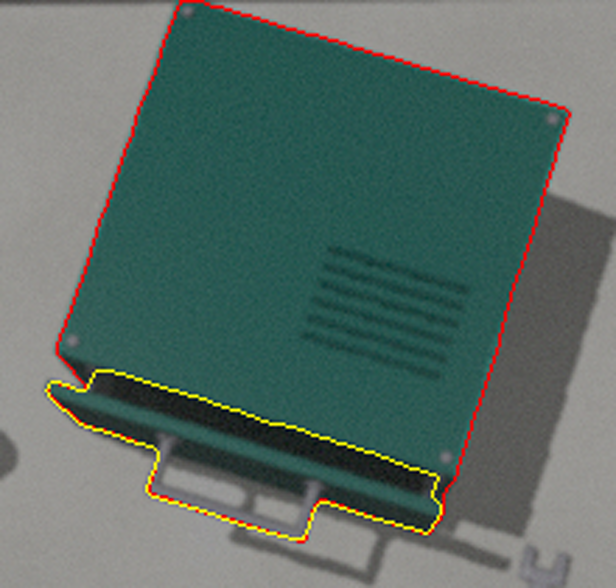

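The handle bar's centre line runs from about (156,484) to (304,532) in the crop, which puts its middle near full-image pixel (232,181). The drawer is slightly ajar. I'll work out how far to move.

```bash
cat >> h.py <<'E'
def go(P,ydir):
    """shift (tool cm) and roll to put TCP at P with tool y along angle ydir (world, tool down)"""
    o=get_obs();R=Rot.from_quat(o["ee_rot"]).as_matrix()
    t=100*R.T@(np.array(P)-o["tcp_pos"]);cur=np.arctan2(R[1,1],R[0,1])
    roll=-(ydir-cur)
    print("travel",t.round(2),"roll",round((roll+np.pi)%(2*np.pi)-np.pi,3),"tcp",np.round(o["tcp_pos"],4),"j",np.round(o["joint_positions"],2),"tilt",R[:,2].round(3))
E
python3 - <<'E'
from h import *
uv=np.array([[156,484],[304,532],[230,508]])/2.8+[150,0]
g=ground("top",uv,.112);print(g.round(4),np.arctan2(*(g[0]-g[1])[[1,0]]),np.linalg.norm(g[0]-g[1]))
go([*g[2][:2],.24],-.305)
E
```

```text
[[0.6467 0.1675 0.112 ]
 [0.6095 0.0527 0.112 ]
 [0.628  0.1099 0.112 ]] 1.25694216884177 0.12067732903283795
travel [ 61.35 -45.15  -0.87] roll -0.817 tcp [ 0.2712 -0.5631  0.2313] j [-1.24  0.05  1.61 -0.    1.48 -0.12] tilt [-0. -0. -1.]
```

```bash
python3 -m inch '[{"travel":[61.4,-45.2,-0.9],"roll":-0.81,"fingers":0.55},{"travel":[61.4,-45.2,-0.9],"roll":-0.81,"fingers":0.55},{"travel":[61.4,-45.2,-0.9],"roll":-0.81,"fingers":0.55},{"travel":[61.4,-45.2,-0.9],"roll":-0.81,"fingers":0.55},{"travel":[61.4,-45.2,-0.9],"roll":-0.81,"fingers":0.55},{"travel":[61.4,-45.2,-0.9],"roll":-0.81,"fingers":0.55},{"travel":[61.4,-45.2,-0.9],"roll":-0.81,"fingers":0.55},{"travel":[61.4,-45.2,-0.9],"roll":-0.81,"fingers":0.55},{"travel":[61.4,-45.2,-0.9],"roll":-0.81,"fingers":0.55},{"travel":[61.4,-45.2,-0.9],"roll":-0.81,"fingers":0.55}]'
python3 -c "
from h import *
go([.628,.110,.24],-.308)"
```

```text
clock: 1.78
tcp_pos: [0.4669, -0.1931, 0.2366]
ee_rot: [0.808, 0.589, 0.0, 0.0]
ft_force: [1.3, -0.5, 0.4]
opening: 0.448
finger_force: 0.0
travel [33.79  6.02 -0.34] roll -0.004 tcp [ 0.4669 -0.1931  0.2366] j [-0.54 -0.24  1.88  0.    1.5  -0.23] tilt [ 0.001 -0.001 -1.   ]
```

```bash
python3 -m inch '[{"travel":[33.8,6,-0.3],"roll":0,"fingers":0.55},{"travel":[33.8,6,-0.3],"roll":0,"fingers":0.55},{"travel":[33.8,6,-0.3],"roll":0,"fingers":0.55},{"travel":[33.8,6,-0.3],"roll":0,"fingers":0.55},{"travel":[33.8,6,-0.3],"roll":0,"fingers":0.55},{"travel":[33.8,6,-0.3],"roll":0,"fingers":0.55},{"travel":[33.8,6,-0.3],"roll":0,"fingers":0.55},{"travel":[33.8,6,-0.3],"roll":0,"fingers":0.55},{"travel":[33.8,6,-0.3],"roll":0,"fingers":0.55},{"travel":[33.8,6,-0.3],"roll":0,"fingers":0.55}]'
python3 - <<'E'
from h import *
go([.628,.110,.24],-.308)
im=capture("wrist").copy();i=camera_info("wrist")
e=np.array([np.cos(1.262),np.sin(1.262),0])*.06;c=np.array([.628,.110,.112])
for P in(c-e,c,c+e): cv2.circle(im,tuple(np.int32(proj("wrist",P,i)[0])),3,(255,0,0),-1)
cv2.imwrite("pics/w2.png",im[:,:,::-1])
print(i["position"],[(d["centre"],d["confidence"]) for d in spot_in("wrist","drawer_handle")])
E
```

```text
clock: 2.62
tcp_pos: [0.6278, 0.111, 0.2389]
ee_rot: [0.807, 0.59, -0.0, -0.0]
ft_force: [-0.6, -0.3, -0.1]
opening: 0.448
finger_force: 0.0
travel [-0.09  0.05 -0.11] roll 0.0 tcp [0.6278 0.111  0.2389] j [0.06 0.08 1.57 0.   1.49 0.37] tilt [-0.  0. -1.]
[0.64932958 0.17701791 0.38168145] [([0.6905, 0.1399, 0.0962], 0.93)]
```

View pics/w2.png

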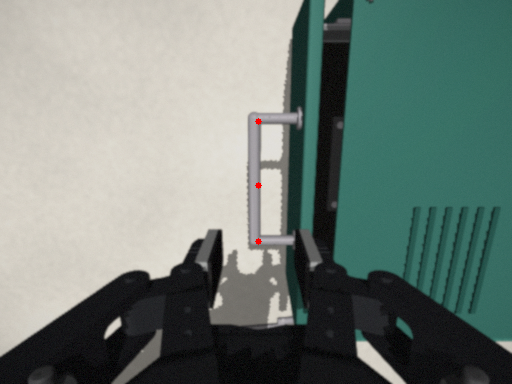

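The wrist view shows the bar at column 254 (rows 117–242). My projected points fall at column 258, so the bar is about 4 mm further out and parallel to my estimate. I'll correct and descend.

```bash
python3 -m inch '[{"travel":[0,-0.35,2],"roll":0,"fingers":0.55},{"travel":[0,-0.35,5],"roll":0,"fingers":0.55},{"travel":[0,-0.35,8],"roll":0,"fingers":0.55},{"travel":[0,-0.35,10],"roll":0,"fingers":0.55},{"travel":[0,-0.35,12],"roll":0,"fingers":0.55},{"travel":[0,-0.35,13.5],"roll":0,"fingers":0.55},{"travel":[0,-0.35,14.5],"roll":0,"fingers":0.55},{"travel":[0,-0.35,14.5],"roll":0,"fingers":0.55}]'
python3 -m inch '[{"travel":[0,0,0],"roll":0,"fingers":1},{"travel":[0,0,0],"roll":0,"fingers":1},{"travel":[0,0,0],"roll":0,"fingers":1},{"travel":[0,0,0],"roll":0,"fingers":1},{"travel":[0,0,0],"roll":0,"fingers":1}]'
```

```text
clock: 3.38
tcp_pos: [0.6232, 0.108, 0.0933]
ee_rot: [0.809, 0.588, -0.001, -0.0]
ft_force: [-0.1, -0.2, 0.1]
opening: 0.452
finger_force: 0.0
clock: 3.8
tcp_pos: [0.6243, 0.1091, 0.0955]
ee_rot: [0.808, 0.589, 0.0, 0.001]
ft_force: [-2.4, -1.8, 5.6]
opening: 0.118
finger_force: 58.6
```

```bash
python3 -m inch '[{"travel":[0,-0.5,0],"roll":0,"fingers":1},{"travel":[0,-1.5,0],"roll":0,"fingers":1},{"travel":[0,-3,0],"roll":0,"fingers":1},{"travel":[0,-4.5,0],"roll":0,"fingers":1},{"travel":[0,-6,0],"roll":0,"fingers":1},{"travel":[0,-7.5,0],"roll":0,"fingers":1},{"travel":[0,-9,0],"roll":0,"fingers":1},{"travel":[0,-10.5,0],"roll":0,"fingers":1},{"travel":[0,-11.5,0],"roll":0,"fingers":1},{"travel":[0,-12,0],"roll":0,"fingers":1}]'
```

```text
clock: 4.63
tcp_pos: [0.5095, 0.1455, 0.0955]
ee_rot: [0.808, 0.589, 0.0, 0.002]
ft_force: [1.0, -6.4, 3.9]
opening: 0.117
finger_force: 59.8
```

```bash
python3 -m inch '[{"travel":[0,-0.3,0],"roll":0,"fingers":1},{"travel":[0,-0.7,0],"roll":0,"fingers":1},{"travel":[0,-1.1,0],"roll":0,"fingers":1},{"travel":[0,-1.4,0],"roll":0,"fingers":1},{"travel":[0,-1.4,0],"roll":0,"fingers":1}]'
```

```text
clock: 5.05
tcp_pos: [0.4966, 0.1495, 0.0954]
ee_rot: [0.808, 0.589, -0.0, 0.002]
ft_force: [-1.5, -6.4, 7.5]
opening: 0.116
finger_force: 60.1
```

```bash
for i in 1; do python3 -m inch '[{"travel":[0,-0.2,0],"roll":0,"fingers":1},{"travel":[0,-0.4,0],"roll":0,"fingers":1},{"travel":[0,-0.6,0],"roll":0,"fingers":1},{"travel":[0,-0.6,0],"roll":0,"fingers":1}]'; done
```

```text
clock: 5.38
tcp_pos: [0.4912, 0.1513, 0.0955]
ee_rot: [0.808, 0.589, 0.0, 0.002]
ft_force: [-0.7, -7.2, 4.0]
opening: 0.117
finger_force: 60.0
```

```bash
python3 -m inch '[{"travel":[0,-0.2,0],"roll":0,"fingers":1},{"travel":[0,-0.4,0],"roll":0,"fingers":1},{"travel":[0,-0.4,0],"roll":0,"fingers":1}]'
```

```text
clock: 5.63
tcp_pos: [0.4896, 0.1518, 0.0955]
ee_rot: [0.808, 0.589, 0.002, 0.004]
ft_force: [8.9, -7.7, -0.2]
opening: 0.114
finger_force: 59.4
```

```bash
python3 -m inch '[{"travel":[0,-0.2,0],"roll":0,"fingers":1},{"travel":[0,-0.2,0],"roll":0,"fingers":1}]'; python3 -c "
from h import *
o=get_obs();print(o['ft_force'],(np.array([.6243,.1091])-o['tcp_pos'][:2])@[.953,-.303])"
```

```text
clock: 5.8
tcp_pos: [0.4896, 0.1518, 0.0955]
ee_rot: [0.808, 0.589, 0.004, 0.006]
ft_force: [16.6, -10.1, -6.6]
opening: 0.112
finger_force: 59.0
[ 16.61602648 -10.09558186  -6.58412514] 0.14130910421401777
```

Force is rising with no further motion, so the drawer is at its stop. I'll unload, release and lift.

```bash
python3 -m inch '[{"travel":[0,0.3,0],"roll":0,"fingers":1},{"travel":[0,0.3,0],"roll":0,"fingers":0.55},{"travel":[0,0.3,0],"roll":0,"fingers":0.55},{"travel":[0,0.3,0],"roll":0,"fingers":0.55},{"travel":[0,0.3,0],"roll":0,"fingers":0.55},{"travel":[0,0.3,-3],"roll":0,"fingers":0.55},{"travel":[0,0.3,-7],"roll":0,"fingers":0.55},{"travel":[0,0.3,-11],"roll":0,"fingers":0.55},{"travel":[0,0.3,-14],"roll":0,"fingers":0.55},{"travel":[0,0.3,-14],"roll":0,"fingers":0.55}]'
python3 - <<'E'
from h import *
b=np.array([.4896,.1518])
s=b+ .134*np.array([.953,-.303])
print("pred screw",s)
capture("top");print([(np.round(d["centre"],4),d["confidence"]) for d in spot_in("top","thumbscrew")],[(np.round(d["centre"],4),d["confidence"]) for d in spot_in("top","drawer_handle")])
im=capture("wrist");i=camera_info("wrist")
print([(np.round(d["centre"],4),d["confidence"]) for d in spot_in("wrist","thumbscrew")])
r=trace("wrist","thumbscrew");
if r:
  ys,xs=np.nonzero(r[0]["mask"]);print(xs.min(),xs.max(),ys.min(),ys.max(),ground("wrist",[xs.mean(),ys.mean()],.125,i))
im=im.copy();cv2.circle(im,tuple(np.int32(proj("wrist",[*s,.13],i)[0])),3,(255,0,0),-1)
cv2.imwrite("pics/w3.png",im[:,:,::-1]);go([*s,.235],-.308)
E
```

```text
clock: 6.63
tcp_pos: [0.4912, 0.1543, 0.2428]
ee_rot: [0.808, 0.589, 0.006, 0.003]
ft_force: [0.7, 0.3, 0.4]
opening: 0.452
finger_force: 0.0
pred screw [0.617302 0.111198]
[(array([0.6207, 0.1163, 0.1302]), 0.67)] [(array([0.6191, 0.1093, 0.0194]), 0.85)]
[(array([0.6133, 0.1181, 0.1309]), 0.64)]
385 431 164 203 [[0.61659361 0.12012209 0.125     ]]
travel [ 1.000e-02  1.374e+01 -3.800e-01] roll -0.004 tcp [0.4865 0.1532 0.2317] j [ 0.16 -0.22  1.87  0.    1.5   0.47] tilt [-0.004 -0.001 -1.   ]
```

View pics/w3.png

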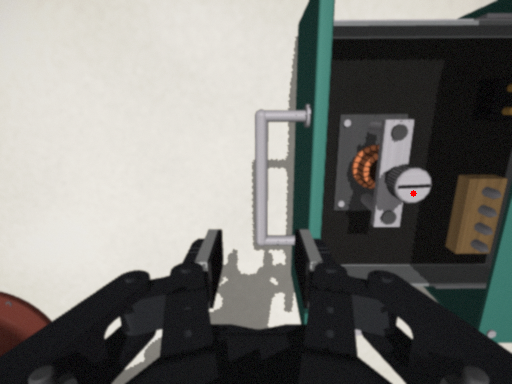

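The drawer is open. The thumbscrew's top is centred at about pixel (413,184), on the stand's bridge. I'll move above it and wind the last joint back so there is room for the clockwise turn.

```bash
python3 -m inch '[{"travel":[0.2,13.5,0],"roll":-1.25,"fingers":0.3},{"travel":[0.2,13.5,0],"roll":-1.25,"fingers":0.3},{"travel":[0.2,13.5,0],"roll":-1.25,"fingers":0.3},{"travel":[0.2,13.5,0],"roll":-1.25,"fingers":0.3},{"travel":[0.2,13.5,0],"roll":-1.25,"fingers":0.3},{"travel":[0.2,13.5,0],"roll":-1.25,"fingers":0.3},{"travel":[0.2,13.5,0],"roll":-1.25,"fingers":0.3},{"travel":[0.2,13.5,0],"roll":-1.25,"fingers":0.3},{"travel":[0.2,13.5,0],"roll":-1.25,"fingers":0.3},{"travel":[0.2,13.5,0],"roll":-1.25,"fingers":0.3}]'
python3 -m inch '[{"travel":[0,0,0],"roll":-1.25,"fingers":0.3},{"travel":[0,0,0],"roll":-1.25,"fingers":0.3},{"travel":[0,0,0],"roll":-1.25,"fingers":0.3},{"travel":[0,0,0],"roll":-1.25,"fingers":0.3},{"travel":[0,0,0],"roll":-1.25,"fingers":0.3},{"travel":[0,0,0],"roll":-1.25,"fingers":0.3},{"travel":[0,0,0],"roll":-1.25,"fingers":0.3},{"travel":[0,0,0],"roll":-1.25,"fingers":0.3},{"travel":[0,0,0],"roll":-1.25,"fingers":0.3},{"travel":[0,0,0],"roll":-1.25,"fingers":0.3}]'
python3 -m inch '[{"travel":[0,0,0],"roll":-0.7,"fingers":0.3},{"travel":[0,0,0],"roll":-0.7,"fingers":0.3},{"travel":[0,0,0],"roll":-0.7,"fingers":0.3},{"travel":[0,0,0],"roll":-0.7,"fingers":0.3},{"travel":[0,0,0],"roll":-0.7,"fingers":0.3},{"travel":[0,0,0],"roll":-0.7,"fingers":0.3},{"travel":[0,0,0],"roll":-0.7,"fingers":0.3},{"travel":[0,0,0],"roll":-0.7,"fingers":0.3}]'
python3 - <<'E'
from h import *
im=capture("wrist");i=camera_info("wrist")
print([(np.round(d["centre"],4),d["confidence"]) for d in spot_in("wrist","thumbscrew")])
r=trace("wrist","thumbscrew");im=im.copy()
if r:
  m=r[0]["mask"];ys,xs=np.nonzero(m);print(xs.min(),xs.max(),ys.min(),ys.max(),ground("wrist",[xs.mean(),ys.mean()],.125,i))
  c,_=cv2.findContours(m.astype(np.uint8),0,2);cv2.drawContours(im,c,-1,(255,0,0),1)
cv2.imwrite("pics/w4.png",im[:,:,::-1]);go([.6166,.1165,.235],-.308)
print(capture("top") is None,[(np.round(d["centre"],4),d["confidence"]) for d in spot_in("top","thumbscrew")])
E
```

```text
clock: 7.77
tcp_pos: [0.6159, 0.1137, 0.2318]
ee_rot: [0.308, 0.951, -0.001, -0.002]
ft_force: [0.2, -0.2, -0.2]
opening: 0.697
finger_force: 0.0
clock: 8.6
tcp_pos: [0.6159, 0.1137, 0.2319]
ee_rot: [-0.307, 0.952, 0.0, -0.002]
ft_force: [0.5, 0.3, 0.6]
opening: 0.695
finger_force: 0.0
clock: 9.27
tcp_pos: [0.6162, 0.1137, 0.2325]
ee_rot: [-0.611, 0.791, 0.001, -0.001]
ft_force: [-0.1, 0.5, 0.2]
opening: 0.701
finger_force: 0.0
[(array([0.6155, 0.1119, 0.1293]), 0.79)]
238 274 175 212 [[0.61958749 0.11750168 0.125     ]]
travel [-0.27  0.07 -0.15] roll -3.088 tcp [0.6166 0.1137 0.2335] j [ 0.06  0.06  1.61  0.    1.48 -2.82] tilt [-0.001 -0.    -1.   ]
False []
```

View pics/w4.png

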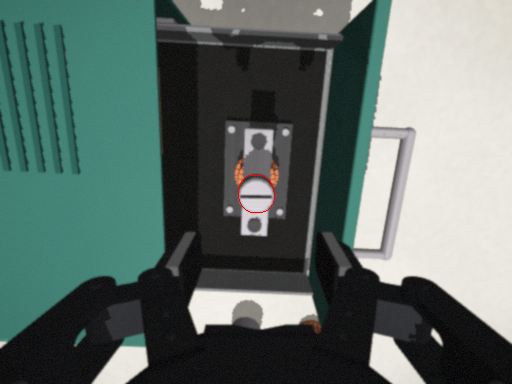

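The knob sits at pixel (256,193), midway between the fingers. A small shift along tool x and then a descent.

```bash
python3 -m inch '[{"travel":[-0.35,0,2],"roll":0,"fingers":0.3},{"travel":[-0.35,0,5],"roll":0,"fingers":0.3},{"travel":[-0.35,0,8],"roll":0,"fingers":0.3},{"travel":[-0.35,0,10.5],"roll":0,"fingers":0.3},{"travel":[-0.35,0,12],"roll":0,"fingers":0.3},{"travel":[-0.35,0,13],"roll":0,"fingers":0.3},{"travel":[-0.35,0,13.4],"roll":0,"fingers":0.3},{"travel":[-0.35,0,13.4],"roll":0,"fingers":0.3},{"travel":[-0.35,0,13.4],"roll":0,"fingers":0.3}]'
python3 -m inch '[{"travel":[0,0,0],"roll":0,"fingers":1},{"travel":[0,0,0],"roll":0,"fingers":1},{"travel":[0,0,0],"roll":0,"fingers":1},{"travel":[0,0,0],"roll":0,"fingers":1},{"travel":[0,0,0],"roll":0,"fingers":1}]'
python3 -c "
from h import *
o=get_obs();print(o['tcp_pos'],o['ft_force'],o['wrist_torque'],o['opening']*85,o['joint_positions'][5])"
```

```text
clock: 10.27
tcp_pos: [0.6186, 0.1172, 0.1015]
ee_rot: [-0.612, 0.791, -0.001, 0.001]
ft_force: [-0.5, -0.3, -0.2]
opening: 0.7
finger_force: 0.0
clock: 10.68
tcp_pos: [0.6191, 0.1171, 0.1022]
ee_rot: [-0.612, 0.791, -0.001, 0.001]
ft_force: [1.5, -1.0, 5.5]
opening: 0.352
finger_force: 59.3
[0.61910526 0.11709429 0.10216032] [ 1.54242754 -0.96981927  5.46969997] [-0.08998676 -0.1787929   0.04617215] 29.921593378855192 -2.8188876692620624
```

Gripped. Now I'll turn clockwise, well short of the earliest possible seat at first.

```bash
python3 -m inch '[{"travel":[0,0,0],"roll":0.11,"fingers":1},{"travel":[0,0,0.01],"roll":0.22,"fingers":1},{"travel":[0,0,0.01],"roll":0.33,"fingers":1},{"travel":[0,0,0.01],"roll":0.44,"fingers":1},{"travel":[0,0,0.02],"roll":0.55,"fingers":1},{"travel":[0,0,0.02],"roll":0.66,"fingers":1},{"travel":[0,0,0.02],"roll":0.77,"fingers":1},{"travel":[0,0,0.03],"roll":0.88,"fingers":1},{"travel":[0,0,0.03],"roll":1,"fingers":1},{"travel":[0,0,0.03],"roll":1,"fingers":1}]'
python3 -c "
from h import *
o=get_obs();print(o['tcp_pos'],o['ft_force'],o['wrist_torque'],o['effort'][5],o['opening']*85,o['joint_positions'][5])"
python3 -m inch '[{"travel":[0,0,0],"roll":0.11,"fingers":1},{"travel":[0,0,0.01],"roll":0.22,"fingers":1},{"travel":[0,0,0.01],"roll":0.33,"fingers":1},{"travel":[0,0,0.01],"roll":0.44,"fingers":1},{"travel":[0,0,0.02],"roll":0.55,"fingers":1},{"travel":[0,0,0.02],"roll":0.66,"fingers":1},{"travel":[0,0,0.02],"roll":0.77,"fingers":1},{"travel":[0,0,0.03],"roll":0.88,"fingers":1},{"travel":[0,0,0.03],"roll":1,"fingers":1},{"travel":[0,0,0.03],"roll":1,"fingers":1}]'
python3 -c "
from h import *
o=get_obs();print(o['tcp_pos'],o['ft_force'],o['wrist_torque'],o['effort'][5],o['opening']*85,o['joint_positions'][5])
im=capture('wrist');cv2.imwrite('pics/w5.png',im[:,:,::-1])"
```

```text
clock: 11.52
tcp_pos: [0.6194, 0.1168, 0.1019]
ee_rot: [-0.156, 0.988, -0.001, 0.002]
ft_force: [0.8, -2.1, 5.2]
opening: 0.354
finger_force: 59.3
[0.61938077 0.11683473 0.10185177] [ 0.80549216 -2.11568211  5.18739419] [-0.22574351 -0.32225459 -0.05091326] 0.672509428113699 30.119517547133626 -1.8148815364064848
clock: 12.35
tcp_pos: [0.6193, 0.1165, 0.1015]
ee_rot: [0.337, 0.942, 0.0, 0.002]
ft_force: [1.6, -1.9, 5.9]
opening: 0.36
finger_force: 59.3
[0.61929117 0.11647898 0.10153605] [ 1.60366817 -1.86100749  5.90836433] [-0.36694502 -0.21555799 -0.08465755] 0.6719926558434963 30.56034273163184 -0.8148725688043946
```

View pics/w5.png

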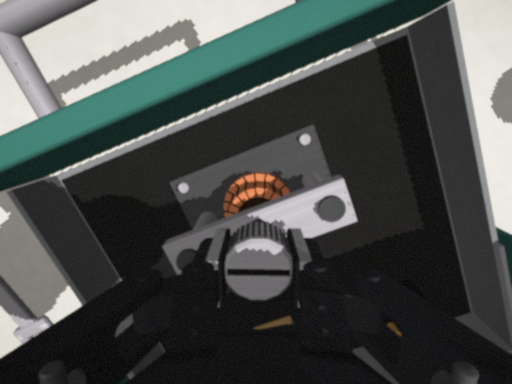

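The slot is still horizontal in the picture (row 272), as it was before gripping, so the screw is turning with the fingers. Next are smaller steps with torque checks.

```bash
cat > t.py <<'E'
from h import *
o=get_obs();print("Tz",o['wrist_torque'].round(3),"eff",o['effort'][5].round(3),"F",o['ft_force'].round(1),"j6",o['joint_positions'][5].round(4),"open",o['opening']*85,"z",o['tcp_pos'][2],"yaw",(Rot.from_quat(o['ee_rot'])*Rot.from_euler('x',np.pi)).as_euler('zyx')[0].round(4))
E
for k in 1; do python3 -m inch '[{"travel":[0,0,0],"roll":0.06,"fingers":1},{"travel":[0,0,0],"roll":0.12,"fingers":1},{"travel":[0,0,0.01],"roll":0.18,"fingers":1},{"travel":[0,0,0.01],"roll":0.24,"fingers":1},{"travel":[0,0,0.01],"roll":0.3,"fingers":1}]' >/dev/null; python3 t.py; done
python3 -m inch '[{"travel":[0,0,0],"roll":0.05,"fingers":1},{"travel":[0,0,0],"roll":0.1,"fingers":1},{"travel":[0,0,0.01],"roll":0.15,"fingers":1},{"travel":[0,0,0.01],"roll":0.15,"fingers":1}]' >/dev/null; python3 t.py
```

```text
Tz [-0.419 -0.104  0.102] eff -0.528 F [ 1.2 -3.1  5.2] j6 -0.5161 open 30.02871533309904 z 0.10144433662700435 yaw 2.1559
Tz [-0.476 -0.027 -0.08 ] eff 0.248 F [ 1.2 -3.9  6.3] j6 -0.3672 open 29.745774976166675 z 0.10140091689588714 yaw 2.007
```

```bash

python3 -m inch '[{"travel":[0,0,0],"roll":0.05,"fingers":1},{"travel":[0,0,0],"roll":0.1,"fingers":1},{"travel":[0,0,0],"roll":0.15,"fingers":1},{"travel":[0,0,0],"roll":0.15,"fingers":1}]' >/dev/null; python3 t.py
```

```text
Tz [-0.429 -0.036 -0.079] eff 0.248 F [ 1.2 -1.9  5.4] j6 -0.2172 open 30.02716096862098 z 0.10134119549387564 yaw 1.857
```

```bash
echo "import sys; sys.exit(abs(o['wrist_torque'][2])>.2)" >> t.py
python3 -m inch '[{"travel":[0,0,0],"roll":0.04,"fingers":1},{"travel":[0,0,0],"roll":0.08,"fingers":1},{"travel":[0,0,0.01],"roll":0.12,"fingers":1},{"travel":[0,0,0.01],"roll":0.12,"fingers":1}]' >/dev/null; python3 t.py &&
python3 -m inch '[{"travel":[0,0,0],"roll":0.04,"fingers":1},{"travel":[0,0,0],"roll":0.08,"fingers":1},{"travel":[0,0,0],"roll":0.12,"fingers":1},{"travel":[0,0,0],"roll":0.12,"fingers":1}]' >/dev/null && python3 t.py &&
python3 -m inch '[{"travel":[0,0,0],"roll":0.04,"fingers":1},{"travel":[0,0,0],"roll":0.08,"fingers":1},{"travel":[0,0,0.01],"roll":0.12,"fingers":1},{"travel":[0,0,0.01],"roll":0.12,"fingers":1}]' >/dev/null && python3 t.py &&
python3 -m inch '[{"travel":[0,0,0],"roll":0.04,"fingers":1},{"travel":[0,0,0],"roll":0.08,"fingers":1},{"travel":[0,0,0],"roll":0.12,"fingers":1},{"travel":[0,0,0],"roll":0.12,"fingers":1}]' >/dev/null && python3 t.py
```

```text
Tz [-0.421 -0.043 -0.022] eff 0.207 F [ 0.3 -2.1  5.7] j6 -0.0976 open 30.30718370366144 z 0.10127135843173289 yaw 1.7373False
```

```bash
sed -i 's/sys.exit(\(.*\))$/sys.exit(int(\1))/' t.py
python3 -m inch '[{"travel":[0,0,0],"roll":0.04,"fingers":1},{"travel":[0,0,0],"roll":0.08,"fingers":1},{"travel":[0,0,0],"roll":0.12,"fingers":1},{"travel":[0,0,0],"roll":0.12,"fingers":1}]' >/dev/null && python3 t.py &&
python3 -m inch '[{"travel":[0,0,0],"roll":0.04,"fingers":1},{"travel":[0,0,0],"roll":0.08,"fingers":1},{"travel":[0,0,0.01],"roll":0.12,"fingers":1},{"travel":[0,0,0.01],"roll":0.12,"fingers":1}]' >/dev/null && python3 t.py &&
python3 -m inch '[{"travel":[0,0,0],"roll":0.04,"fingers":1},{"travel":[0,0,0],"roll":0.08,"fingers":1},{"travel":[0,0,0],"roll":0.12,"fingers":1},{"travel":[0,0,0],"roll":0.12,"fingers":1}]' >/dev/null && python3 t.py && 
python3 -m inch '[{"travel":[0,0,0],"roll":0.04,"fingers":1},{"travel":[0,0,0],"roll":0.08,"fingers":1},{"travel":[0,0,0.01],"roll":0.12,"fingers":1},{"travel":[0,0,0.01],"roll":0.12,"fingers":1}]' >/dev/null && python3 t.py
```

```text
Tz [-0.462  0.012 -0.062] eff 0.207 F [-0.3 -2.9  6.9] j6 0.0224 open 30.224827265479718 z 0.10128806768641159 yaw 1.6174
Tz [-0.523  0.066 -0.033] eff 0.207 F [-0.1 -2.3  7.6] j6 0.1424 open 30.231219467193313 z 0.10117707189727607 yaw 1.4974
Tz [-0.445  0.117 -0.077] eff 0.207 F [ 0.5 -2.7  6.1] j6 0.2624 open 30.125016597134035 z 0.10117025584558662 yaw 1.3773
Tz [-0.415  0.149  0.322] eff 0.597 F [ 0.  -1.8  6.8] j6 0.3814 open 29.913849266086164 z 0.10111104593264163 yaw 1.2585
```

Torque rises at j6≈0.38. I'll confirm it with a small extra nudge.

```bash
python3 -m inch '[{"travel":[0,0,0],"roll":0.02,"fingers":1},{"travel":[0,0,0],"roll":0.02,"fingers":1}]' >/dev/null; python3 t.py; python3 -m inch '[{"travel":[0,0,0],"roll":0.02,"fingers":1},{"travel":[0,0,0],"roll":0.02,"fingers":1}]' >/dev/null; python3 t.py;  python3 -c "
from h import *
im=capture('wrist');cv2.imwrite('pics/w6.png',cv2.resize(im[200:340,170:350,::-1],None,fx=4,fy=4,interpolation=cv2.INTER_CUBIC))"
```

```text
Tz [-0.443  0.108  0.669] eff 0.785 F [-0.7 -2.3  7.1] j6 0.4 open 29.912894611105862 z 0.10114276522850218 yaw 1.2402
Tz [-0.436  0.089  0.963] eff 1.105 F [ 0.1 -3.3  7.1] j6 0.4191 open 29.722782704990493 z 0.10113781044573283 yaw 1.2212
```

View pics/w6.png

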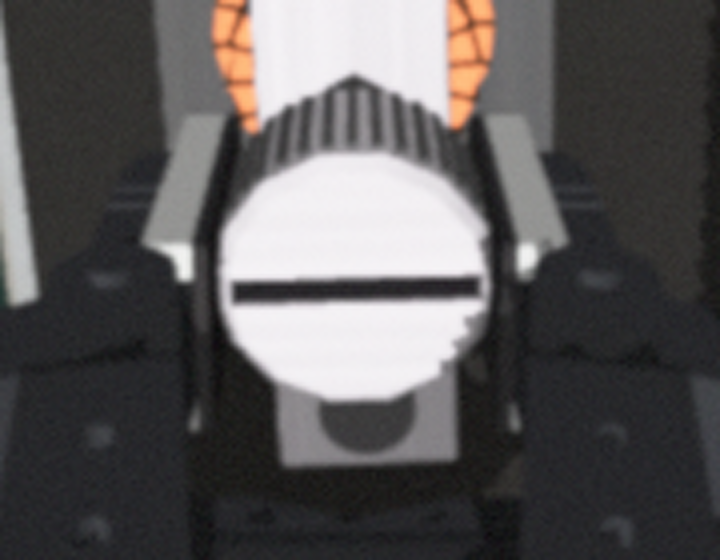

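Torque grows linearly at about 16 N·m/rad, so the screw is on its seat and contact was near j6≈0.357. In the crop the slot is within about 1.5° of horizontal (rows 293 to 287), so the grip hasn't slipped. Next I'll unwind and then back off.

```bash
python3 -m inch '[{"travel":[0,0,0],"roll":-0.03,"fingers":1},{"travel":[0,0,0],"roll":-0.03,"fingers":1}]' >/dev/null; python3 t.py; python3 -m inch '[{"travel":[0,0,0],"roll":-0.03,"fingers":1},{"travel":[0,0,0],"roll":-0.03,"fingers":1}]' >/dev/null; python3 t.py; python3 -m inch '[{"travel":[0,0,0],"roll":-0.02,"fingers":1},{"travel":[0,0,0],"roll":-0.02,"fingers":1}]' >/dev/null; python3 t.py
```

```text
Tz [-0.405  0.09   0.483] eff 0.291 F [-0.1 -3.2  7.6] j6 0.3889 open 29.871928989345825 z 0.10112808044323145 yaw 1.2511
Tz [-0.456  0.086 -0.063] eff -0.169 F [-0.4 -2.4  6.7] j6 0.3602 open 30.258440878839988 z 0.10111255288932058 yaw 1.2796
Tz [-0.375  0.12  -0.045] eff -0.132 F [ 0.4 -3.   7. ] j6 0.3405 open 30.143854980927028 z 0.10111913548914879 yaw 1.2992
```

```bash
python3 -m inch '[{"travel":[0,0,0],"roll":-0.1,"fingers":1},{"travel":[0,0,-0.01],"roll":-0.2,"fingers":1},{"travel":[0,0,-0.01],"roll":-0.3,"fingers":1},{"travel":[0,0,-0.01],"roll":-0.4,"fingers":1},{"travel":[0,0,-0.02],"roll":-0.5,"fingers":1},{"travel":[0,0,-0.02],"roll":-0.6,"fingers":1},{"travel":[0,0,-0.02],"roll":-0.7,"fingers":1},{"travel":[0,0,-0.03],"roll":-0.8,"fingers":1},{"travel":[0,0,-0.03],"roll":-0.9,"fingers":1},{"travel":[0,0,-0.03],"roll":-1,"fingers":1}]' >/dev/null; python3 t.py
python3 -m inch '[{"travel":[0,0,0],"roll":-0.1,"fingers":1},{"travel":[0,0,-0.01],"roll":-0.2,"fingers":1},{"travel":[0,0,-0.01],"roll":-0.3,"fingers":1},{"travel":[0,0,-0.01],"roll":-0.4,"fingers":1},{"travel":[0,0,-0.02],"roll":-0.48,"fingers":1},{"travel":[0,0,-0.02],"roll":-0.53,"fingers":1},{"travel":[0,0,-0.02],"roll":-0.555,"fingers":1},{"travel":[0,0,-0.02],"roll":-0.555,"fingers":1},{"travel":[0,0,-0.02],"roll":-0.555,"fingers":1}]' >/dev/null; python3 t.py
python3 -c "
from h import *
im=capture('wrist');cv2.imwrite('pics/w7.png',cv2.resize(im[:,:,::-1],None,fx=1.5,fy=1.5,interpolation=cv2.INTER_CUBIC))
capture('top');print([(np.round(d['centre'],4),d['confidence']) for l in('drawer_handle','spanner','steel_sleeve','spare_commutator') for d in spot_in('top',l)])"
```

```text
Tz [-0.41  -0.083 -0.105] eff 0.914 F [ 0.8 -1.8  6.9] j6 -0.6637 open 29.944909075243853 z 0.10149285191263796 yaw 2.3034
Tz [-0.362 -0.234  0.025] eff 0.018 F [ 1.7 -1.   5.3] j6 -1.214 open 29.467905282602256 z 0.10164842609460312 yaw 2.8538
[(array([0.5875, 0.0374, 0.0196]), 0.98), (array([ 0.5313, -0.1353,  0.0068]), 0.98), (array([0.7043, 0.3559, 0.0396]), 0.8), (array([0.604 , 0.3843, 0.0245]), 0.87)]
```

View pics/w7.png

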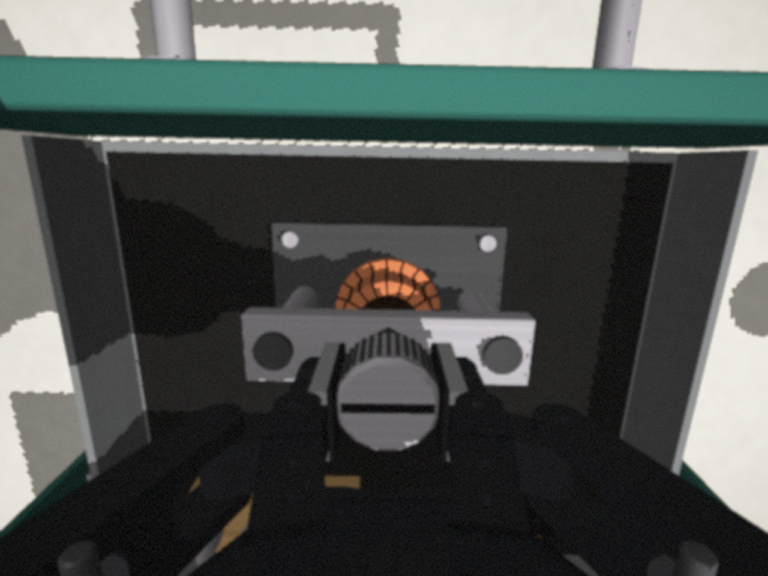

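The slot is level in the picture (row 408), so the knob turned back with the grip. The bystanders haven't moved. I'll check the drawer against its stop with a slight outward pull.

```bash
python3 -c "
from h import *
o=get_obs();R=Rot.from_quat(o['ee_rot']).as_matrix();print((R.T@[-.953,.303,0]).round(3),o['tcp_pos'],(o['tcp_pos'][:2]-[.4896,.1518])@[.953,-.303])"
```

```text
[ 1.     0.02  -0.004] [0.61937989 0.11661404 0.10165604] 0.13434158168994714
```

```bash
python3 -m inch '[{"travel":[0.1,0,0],"roll":0,"fingers":1},{"travel":[0.2,0,0],"roll":0,"fingers":1},{"travel":[0.2,0,0],"roll":0,"fingers":1}]'; python3 t.py; python3 -c "
from h import *
o=get_obs();print((o['tcp_pos'][:2]-[.4896,.1518])@[.953,-.303], o['ft_force']@[.953,-.303,0])"
```

```text
clock: 18.17
tcp_pos: [0.6192, 0.1166, 0.1018]
ee_rot: [0.143, 0.99, -0.0, 0.005]
ft_force: [8.5, -3.6, 2.4]
opening: 0.358
finger_force: 59.1
Tz [-0.592 -1.232  0.019] eff 0.035 F [ 8.5 -3.6  2.4] j6 -1.2129 open 30.444015707223624 z 0.10181065967519601 yaw 2.8537
0.13417365776273732 9.162610135031526
```

The drawer gives only 0.2 mm against 9 N, so it is on its stop. I'll relax the pull a little and hand in.

```bash
python3 -m inch '[{"travel":[-0.12,0,0],"roll":0,"fingers":1},{"travel":[-0.12,0,0],"roll":0,"fingers":1}]'; python3 t.py; python3 -c "
from station import *
print(sign_off())"
```

```text
clock: 18.33
tcp_pos: [0.6193, 0.1166, 0.1017]
ee_rot: [0.144, 0.99, -0.0, 0.003]
ft_force: [5.1, -2.5, 4.7]
opening: 0.353
finger_force: 59.5
Tz [-0.442 -0.693  0.021] eff 0.029 F [ 5.1 -2.5  4.7] j6 -1.2136 open 30.03192507075568 z 0.10167839190927509 yaw 2.8536
the job is handed in; nothing more can be done
None
```

The drawer is out at its stop, and the thumbscrew was seated, backed off a quarter turn and is still gripped there for you to nip up its locknut; the other things on the bench are where they were, and the job was handed in at about 18 s.

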